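Pack the cells into the clamp cradle and hold the tensioner past its click

ROBOT

A 6-joint arm with a two-finger parallel gripper is mounted at the origin on the work surface. World frame = base frame: x ahead of the robot, y to its left, z up, the work surface at z = 0. Lengths are in m, angles in degrees, forces in N, time in s.
With the tool pointing down it reaches from about 0.4 to 0.825 m from the base axis. Payload 7 kg.
Tool frame: the origin (TCP) lies between the finger pads; the fingertips stand 11 mm ahead of it and the grasp point (between the pads) lies 8 mm behind it; z points along the fingers, y is the direction in which the jaws open and shut (so a half turn about z gives the same grasp; the last joint's range is limited). The gripper opens to 88 mm and grips with 3 to 60 N. Pads are 19 mm wide; open, the fingers measure 130 mm over their backs; the gripper's body (78 mm by 193 mm) begins 47 mm behind the grasp point.
Start: joints at [-56.087, 20.546, 0.682, 0, -70.136, -16.507], TCP at [0.202, -0.644, 0.238] pointing down, gripper open.
Joint ranges: [-176.03, 176.03], [-82.01, 121.73], [-58.28, 71.71], [-173.87, 95.51], [-174.79, -0.11], [-173.66, 173.66]. Speed limits (degrees/s): [136.94, 136.94, 172.46, 180, 180, 180].

INTERFACE

Orientations are given as [roll, pitch, yaw] about the fixed x, y, z axes, in that order (R = Rz(yaw) Ry(pitch) Rx(roll)).
In Python, from plant import r gives the robot as it stands.
- The arm moves only by the shell command python3 -m inch 'ROWS' [OPENING] [FORCE]. ROWS is JSON, a list of rows, each an object of numbers: "x", "y", "z": the shift along the tool's x, y, z as a fraction of full scale; "yaw": the turn about the tool's z as a fraction of full scale. In form: [{"x": .., "y": .., "z": .., "yaw": ..}, ...]. A call has 1 to 5 rows; each row shifts and turns the pose as measured when the row begins, along the tool's axes as they then stand; what a row does not reach is not made up. Full scale, the value 1, is 0.025 m for a shift and 4 degrees for a turn. A row lasts 1/12 s, in which the tool goes at most 41.7 mm and 7.16 degrees, less where a joint would pass 70% of its speed; a pose out of reach is approached as far as the arm can. A call with a number of a shift or a turn outside -1 to 1 is refused whole. A call with a gripper value outside its range is refused whole. OPENING is the opening, from -1 (shut) to 1 (fully open), set as the call begins (- or left out, the last holds). The fingers move at their own pace and stop on an object; FORCE is the grip in N (left out, the last holds). Time passes only in rows, so rows that do not move let the fingers close. It gives the time, the measured TCP pose, the force and the opening at its end, in the units of the state.
- r.get_state(): the state, without advancing time (a new reading comes with each control period).
- r.capture(name): name is "scene" or "top" or "wrist"; returns (picture, depth): 420x560x3 uint8, red, green, blue; 420x560 float32, m along the optical axis (not along the pixel's ray), 0 where there is no reading.
- r.camera_info(name): a dict with "mtx" (3x3 intrinsics, pixels), "pose" (4x4, takes a point from camera to world coordinates). Camera axes: x right, y down, z forward; pixel columns grow to the right and rows downward; lengths in m; the calibration is good to about 2 mm. A picture is of the moment at which its call begins: read the wrist's pose just before it. camera_info takes no time and is no camera call; for the wrist camera it gives the pose at the moment of the call.
- r.close_job(): hands the job in, once; it reports no verdict.
The state is a dict: "time_s": time; "joints": joint angles; "qd": joint speeds; "joint_torque": joint torques, N m; "tcp_pos": TCP position; "eef_rot": TCP orientation; "contact_force": force on the tool from outside, world axes, zero at the start; "moment": the same for the moment, N m; "gripper_width": finger opening in m.
Only numpy, scipy, OpenCV 4.12 (cv2) and the standard library are available. Lean on these libraries where they do the work, as an engineer would, in place of code of your own. Each camera call takes 0.05 s, during which the arm holds its last target. There are 200 camera calls.

TASK

Stand the loose thick flat cell and the loose round can upright on the floor of the clamp cradle's channel, in a row with the slim cell that is already there, and let go of them. Then push the sprung tensioner arm by its black paddle, past the ratchet's click and clearly on beyond it, nearly or fully to its stop, so that the idler squeezes the row and the arm is off the pawl, and finish while still holding it there by pushing on the paddle. Leave everything else on the bench where it is.

Things in the scene. Friction and masses are not known exactly. Their poses are not given: they have to be found in the camera images.
- cradle: Clamp cradle fixed to the bench; numbers in mm in its frame. Origin at bench level on the centre line of its channel. Base plate 12 thick (x -102..172, y -185..105). Channel along y: floor z 12, x -26..26, side walls y -54..66 to z 34, topped by lips flaring out to z 43 at x +-35; closed by a plate at y 60 (to z 62), open at -y. Pawl housing x 131..157, y -96..-52, to z 67.
- channel_end (a point): Point on the channel floor (12 mm above the bench) in the middle of the closed end's inner face; axes as the cradle's. The row runs from here toward -y: 98 mm long when the three parts touch; 124 mm is free while the arm is at rest.
- pivot (a point): On the upright pivot axis of the tensioner arm, at the arm's height (52 mm); in the cradle's frame at x 65, y -85.5 mm; axes as the cradle's. The arm is a flat steel bar, 45 to 59 mm above the bench, that crosses in front of the channel's open end. Its end stop is a small post on the cradle at x -76..-60, y -70..-58, to z 60 mm.
- tensioner (a joint): Arm angle, rad: 0 at rest, arm pointing from the pivot 0.44 rad off the cradle's -x toward -y; grows to 0.50 (stop) as the paddle is pushed toward the cradle's +y (clockwise from above). Spring back to 0: 3 N at the paddle, 5 N at the stop. Click at about 0.35 (2 to 4 N more before it); if let go it drops back on the pawl at about 0.34. Beyond 0.37 the idler presses a full row: up to 4 N more.
- paddle_push (a point): Centre of the flat outer (-y) face of the black push paddle, 155 mm from the pivot along the arm and 5 mm outward of its centre line, 80 mm above the bench. The paddle stands on the arm's end: 44 mm long along the arm, 10 mm thick, z 45..100 mm. Push along this point's +y; its axes turn with the arm (x along the arm toward the pivot).
- idler: White idler block with a rounded nose, 24 mm wide, 36 mm tall, sprung in the arm 65 mm from the pivot; origin: the tip of its nose, 52 mm above the bench. It presses on the last part of the row and can give 14 mm (2 N, then 0.5 N per mm).
- pawl (a joint): Slide in m of the steel ratchet pawl in its housing at the arm's tail end: 0 = sprung fully out; the tail pushes it in by about 5 mm on the way and it snaps back to 0 at the click.
- slim_cell_center (a point): Centre of the slim flat battery cell, 46 (x) x 24 (y) x 80 (z) mm, already standing loose in the channel against or near its end plate (gap up to 4 mm); x across the channel. 0.16 kg.
- thick_cell_center (a point): Centre of the thick flat battery cell, 46 (x) x 30 (y) x 80 (z) mm, standing loose on the bench, bare metal with a black top plate and two 4 mm studs on top; its x is its 46 mm side, which must lie across the channel. About 0.2 kg.
- can_center (a point): Centre of the round can capacitor, bare metal, 44 mm across, 80 mm tall (plus two 4 mm studs), standing loose on the bench. About 0.17 kg.
- jar: Bystander: amber screw jar with a yellow lid, 52 mm across, 62 mm tall; origin under its middle
- tape: Bystander: roll of black tape lying flat, 84 mm across, 20 mm high; origin under its middle
- meter: Bystander: yellow multimeter lying flat, 90 x 185 x 38 mm; origin under its middle
- screwdriver: Bystander: screwdriver lying flat, about 180 mm long
- pack: Bystander: blue battery pack lying flat, 70 x 160 x 50 mm; origin under its middle
- tray: Bystander: low grey parts tray with dividers, 100 x 140 x 25 mm; origin under its middle

How it is judged (in metres and radians):
On the way, in this order (a step that is already met when the one before it is completed fails the run):
1. all three parts stand in the channel, released, with the arm not yet pushed (x of slim_cell_center in the frame of cradle between -0.014 and 0.014 m and y of slim_cell_center in the frame of cradle between -0.045 and 0.055 m and z of slim_cell_center in the frame of cradle between 0.046 and 0.058 m and angle between each of slim_cell_center, thick_cell_center, can_center's own z axis and vertical below 0.15 rad and x of thick_cell_center in the frame of cradle between -0.014 and 0.014 m and y of thick_cell_center in the frame of cradle between -0.045 and 0.055 m and z of thick_cell_center in the frame of cradle between 0.046 and 0.058 m and x of can_center in the frame of cradle between -0.014 and 0.014 m and y of can_center in the frame of cradle between -0.045 and 0.055 m and z of can_center in the frame of cradle between 0.046 and 0.058 m and value of joint tensioner below 0.2 rad and contact force between each of thick_cell, can and the fingers below 0.2 N), for 0.2 s.
2. the arm is pushed past the ratchet's click by its paddle (value of joint tensioner above 0.39 rad and value of joint pawl below 0.002 m and contact force between tensioner and the fingers above 1 N), for 0.1 s.
At the end, for the whole second after the job is handed in: Slim cell, thick cell and can stand upright (0.15 rad) on the channel floor (6 mm), not touched by the fingers; tensioner above 0.40 rad (click 0.35, stop 0.50) and still; fingers push the paddle with over 2.5 N; pawl sprung out (under 2 mm); idler presses the row with over 1 N (x of slim_cell_center in the frame of cradle between -0.014 and 0.014 m and y of slim_cell_center in the frame of cradle between -0.045 and 0.055 m and z of slim_cell_center in the frame of cradle between 0.046 and 0.058 m and angle between each of slim_cell_center, thick_cell_center, can_center's own z axis and vertical below 0.15 rad and x of thick_cell_center in the frame of cradle between -0.014 and 0.014 m and y of thick_cell_center in the frame of cradle between -0.045 and 0.055 m and z of thick_cell_center in the frame of cradle between 0.046 and 0.058 m and x of can_center in the frame of cradle between -0.014 and 0.014 m and y of can_center in the frame of cradle between -0.045 and 0.055 m and z of can_center in the frame of cradle between 0.046 and 0.058 m and value of joint tensioner above 0.4 rad and velocity of joint tensioner between -0.1 and 0.1 rad/s and contact force between tensioner and the fingers above 2.5 N and value of joint pawl below 0.002 m and (contact force between idler and slim_cell above 1 N or contact force between idler and thick_cell above 1 N or contact force between idler and can above 1 N) and contact force between each of thick_cell, can and the fingers below 0.2 N); the arm keeps its last pose, push and grip.
It fails at once if something else on the bench is moved more than 4 cm (distance of any of jar, tape, meter, screwdriver, pack, tray from where it was at the start of the episode above 0.04 m).
It also fails if it takes over 72 s, if anything falls off the work surface, if the arm or the gripper's body presses on something with over 40 N, if the wrist force passes 120 N, or if a joint passes its speed limit or range.

## Working session

There is one attempt and no reset: what is moved stays moved. The work goes in short steps, Python scripts to look and compute and a shell command to move; the robot and the scene stay as the last step left them, time stands still between calls to the robot, and variables do not carry over. Pictures are saved under pics/ and viewed, about 8 in all and at most 12, crops included, and the job is handed in when it is done.

```bash
ls; mkdir -p pics
cat > h.py <<'E'
import numpy as np, cv2
from plant import r
def cap(n,f):
    i=r.camera_info(n); im,d=r.capture(n); cv2.imwrite('pics/'+f+'.png',cv2.cvtColor(im,cv2.COLOR_RGB2BGR)); np.savez('pics/'+f+'.npz',im=im,d=d,K=i['mtx'],T=i['pose']); return im,d,np.array(i['mtx']),np.array(i['pose'])
def ld(f):
    a=np.load('pics/'+f+'.npz'); return a['im'],a['d'],a['K'],a['T']
def ray(u,v,K,T,z):
    d=T[:3,:3]@np.linalg.solve(K,[u,v,1.]); o=T[:3,3]; return o+d*(z-o[2])/d[2]
def cloud(d,K,T):
    v,u=np.mgrid[:d.shape[0],:d.shape[1]]
    p=np.stack([(u-K[0,2])/K[0,0]*d,(v-K[1,2])/K[1,1]*d,d],-1)
    return p@T[:3,:3].T+T[:3,3]
E
python3 - <<'E'
from h import *
for n in('top','scene'):
    im,d,K,T=cap(n,n+'0'); print(n,K.round(1).tolist(),T.round(3).tolist(),(d>0).mean())
a=cv2.imread('pics/top0.png')
print(r.get_state())
E
```

```text
pics
top [[392.0, 0.0, 279.0], [0.0, 392.0, 208.4], [0.0, 0.0, 1.0]] [[0.011, -1.0, 0.028, 0.499], [-1.0, -0.012, -0.014, 0.0], [0.014, -0.028, -1.0, 1.229], [0.0, 0.0, 0.0, 1.0]] 0.9961181972789116
scene [[444.0, 0.0, 277.4], [0.0, 444.0, 217.7], [0.0, 0.0, 1.0]] [[0.865, 0.382, -0.326, 0.941], [0.502, -0.65, 0.571, -0.694], [0.006, -0.657, -0.754, 1.006], [0.0, 0.0, 0.0, 1.0]] 0.9961224489795918
{'time_s': 0.1, 'joints': array([-5.60858539e+01,  2.05885402e+01,  6.37912027e-01, -1.68417648e-02,
       -7.01364788e+01, -1.65068036e+01]), 'qd': array([-0.05024503, -0.14686369,  0.1780831 ,  0.08553214, -0.07419929,
        0.0256472 ]), 'joint_torque': array([-3.26127563e-03, -5.84162664e+01,  2.93748540e+01,  7.01573879e+00,
        1.00469420e-02, -8.46623448e-05]), 'tcp_pos': array([ 0.20177181, -0.64368456,  0.2366971 ]), 'eef_rot': array([ 1.79911984e+02, -9.57127188e-03, -1.62598385e+02]), 'contact_force': array([ 0.17948709, -0.30725769, -0.09846056]), 'moment': array([ 0.01662682, -0.01513798,  0.04224966]), 'gripper_width': 0.08764829917279275}
```

View pics/top0.png

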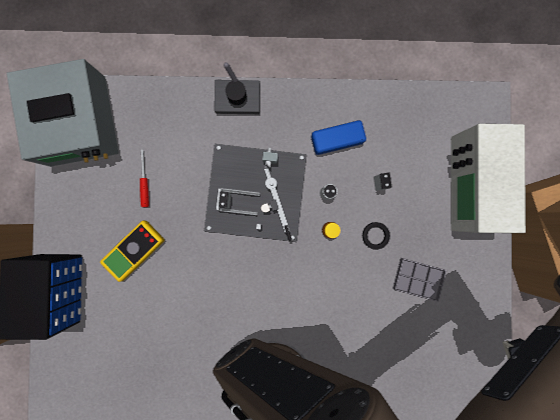

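View pics/scene0.png

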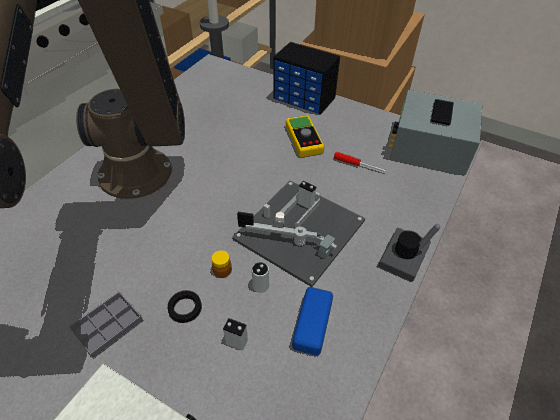

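Top view: the cradle is at about (255,193) with its channel closed on the left. The slim cell is at (223,200), the can at (330,191), the thick cell at (384,181), and the paddle at about (290,237). The jar (332,230) and tape (376,235) are nearby. In the image, +x is up and +y is left.

```bash
cat > m.py <<'E'
from h import *
im,d,K,T=ld('top0'); P=cloud(d,K,T)
print('table z',[P[v,u,2].round(4) for v,u in((300,200),(150,400),(260,330))],'plate',P[170,230,2].round(4),P[225,230,2].round(4))
# plate by darkness
g=im.astype(int).sum(2)/3
roi=np.zeros(g.shape,np.uint8); roi[135:250,195:315]=1
m=((g<85)&(roi>0)).astype(np.uint8); m=cv2.morphologyEx(m,cv2.MORPH_CLOSE,np.ones((9,9)))
c=max(cv2.findContours(m,0,2)[0],key=cv2.contourArea)
q=np.array([ray(u,v,K,T,.012)[:2] for u,v in c[:,0]],np.float32)
rc=cv2.minAreaRect(q); print('plate rect',rc); print(cv2.boxPoints(rc).round(4).tolist())
# tall tops
for n,(u0,u1,v0,v1),z in(('can',(315,345,175,205),.08),('thick',(370,398,165,198),.08),('slim',(214,234,185,214),.092)):
    s=P[v0:v1,u0:u1]; k=np.abs(s[...,2]-z)<.012
    x=s[k]; print(n,k.sum(),'z',np.median(x[:,2]).round(4)); 
    rr=cv2.minAreaRect(x[:,:2].astype(np.float32)); print(rr, x[:,:2].mean(0).round(4))
cv2.imwrite('pics/c0.png',cv2.resize(cv2.cvtColor(im[135:255,195:405],cv2.COLOR_RGB2BGR),None,fx=3.8,fy=3.8,interpolation=cv2.INTER_CUBIC))
E
python3 m.py
```

```text
table z [np.float64(-0.0041), np.float64(-0.0018), np.float64(-0.0058)] plate 0.0105 0.0147
plate rect ((0.5790543556213379, 0.057669684290885925), (0.2866857945919037, 0.2809363007545471), 84.01436614990234)
[[0.4244000017642975, -0.07020000368356705], [0.7038000226020813, -0.09950000047683716], [0.7336999773979187, 0.18559999763965607], [0.4542999863624573, 0.21490000188350677]]
can 179 z 0.0801
((0.5843228697776794, -0.16257743537425995), (0.0416104756295681, 0.04186548292636871), 88.96383666992188) [ 0.5843 -0.1623]
thick 170 z 0.0792
((0.6179162263870239, -0.32742762565612793), (0.04593031108379364, 0.030794639140367508), 8.119385719299316) [ 0.6172 -0.3264]
slim 140 z 0.091
((0.5558094382286072, 0.1490534096956253), (0.02423371747136116, 0.046067871153354645), 85.20100402832031) [0.5555 0.1484]
```

View pics/c0.png

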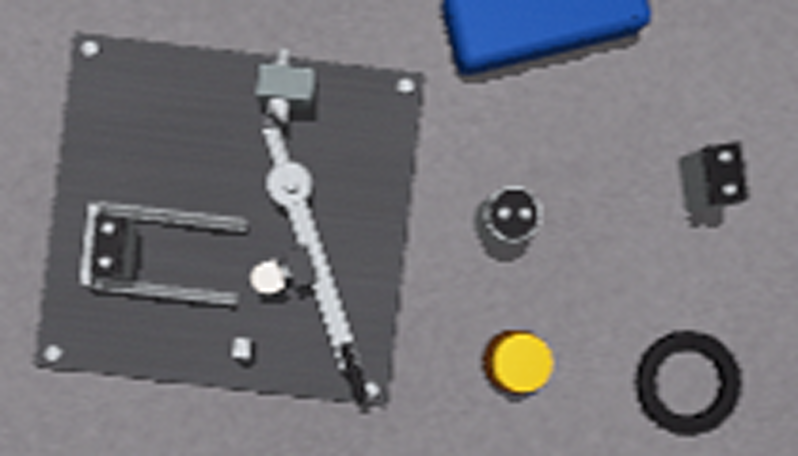

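Run:
```python
from h import *
im,d,K,T=ld('top0')
g=cv2.cvtColor(im,cv2.COLOR_RGB2GRAY)
S=[]
for a,b in((90,48),(405,86),(53,353),(372,390)):
    u,v=a/3.8+195-.4,b/3.8+135-.4; S.append(ray(u,v,K,T,.013)[:2])
S=np.array(S); print(S.round(4)); # order: +x+y, +x-y, -x+y, -x-y
ex=(S[0]+S[1]-S[2]-S[3])/2; ey=(S[0]+S[2]-S[1]-S[3])/2
print('len',np.linalg.norm(ex),np.linalg.norm(ey),'yaw',np.degrees([np.arctan2(ex[1],ex[0]),np.arctan2(-ey[0],ey[1])]))
# left and top plate edges only: subpixel line fits
m=(g<85).astype(np.uint8)
def line(pts):
    vx,vy,x,y=cv2.fitLine(np.array(pts,np.float32),cv2.DIST_HUBER,0,.01,.001).ravel(); return np.array([x,y]),np.array([vx,vy])
L=[];
for v in range(155,222): # left edge
    row=g[v,198:222].astype(float); k=np.argmin(np.diff(row)); L.append(ray(198+k+.5,v,K,T,.012)[:2])
U=[]
for u in range(222,262):
    col=g[138:158,u].astype(float); k=np.argmin(np.diff(col)); U.append(ray(u,138+k+.5,K,T,.012)[:2])
Rr=[]
for v in range(165,215):
    row=g[v,292:312].astype(float); k=np.argmax(np.diff(row)); Rr.append(ray(292+k+.5,v,K,T,.012)[:2])
for n,q in(('left y105',L),('up x172',U),('right y-185',Rr)):
    p,t=line(q); print(n,p,np.degrees(np.arctan2(t[1],t[0])))
yaw=np.radians(-6)
C=S.mean(0); 
for yd in(-5.5,-6,-6.5):
    y=np.radians(yd);R=np.array([[np.cos(y),-np.sin(y)],[np.sin(y),np.cos(y)]])
    O=C-R@[.035,-.04]; print(yd,'origin',O,'slim in cradle',R.T@(np.array([.5557,.1488])-O),
      'left',R.T@(line(L)[0]-O),'up',R.T@(line(U)[0]-O),'right',R.T@(line(Rr)[0]-O))
m=cv2.inRange(im,(180,150,0),(255,230,80)); v,u=np.nonzero(m[215:245,315:350]); print('jar',ray(u.mean()+315,v.mean()+215,K,T,.062))
```

```text
[[ 0.7211  0.1743]
 [ 0.6934 -0.0839]
 [ 0.4715  0.2004]
 [ 0.4443 -0.0595]]
len 0.25063147210044245 0.26047328569332723 yaw [-5.78693188 -6.04783243]
left y105 [0.61640364 0.19655895] -3.6141999
up x172 [0.72496057 0.09735302] 84.12629
right y-185 [ 0.59287834 -0.08823743] -5.8548326
-5.5 origin [0.55157441 0.10098708] slim in cradle [-0.00047607  0.04798822] left [0.05537061 0.10134548] up [0.17293623 0.01300099] right [ 0.05925014 -0.18439455]
-6 origin [0.55195232 0.10125601] slim in cradle [-0.00124255  0.04767528] left [0.05413638 0.10151786] up [0.17246846 0.01420268] right [ 0.06050928 -0.18417743]
-6.5 origin [0.55233256 0.10152162] slim in cradle [-0.00200627  0.04735567] left [0.05290069 0.10167947] up [0.17199023 0.01540024] right [ 0.06176648 -0.18394934]
jar [ 0.46910487 -0.17479106  0.062     ]
```

```bash
for i in 1 2 3 4; do python3 -m inch '[{"z":-0.2,"yaw":-1},{"z":-0.2,"yaw":-1},{"yaw":-1},{"yaw":-1},{"yaw":-1}]' 1 20; done
```

```text
validation failed for argument at $[0]...
validation failed for argument at $[0]...
validation failed for argument at $[0]...
validation failed for argument at $[0]...
```

```bash
python3 -m inch '[{"x":0,"y":0,"z":-0.2,"yaw":-1},{"x":0,"y":0,"z":-0.2,"yaw":-1},{"x":0,"y":0,"z":0,"yaw":-1},{"x":0,"y":0,"z":0,"yaw":-1},{"x":0,"y":0,"z":0,"yaw":-1}]' 1 20
```

```text
time_s: 0.52
tcp_pos: [0.2013, -0.6424, 0.2441]
eef_rot: [179.6, 0.1, -141.9]
contact_force: [-0.3, -0.2, -0.0]
gripper_width: 0.0876
```

```bash
cat > go.py <<'E'
import sys,numpy as np
from plant import r
from scipy.spatial.transform import Rotation as Ro
def rem(x,y,z,yaw):
    s=r.get_state(); R=Ro.from_euler('xyz',s['eef_rot'],degrees=True)
    d=R.inv().apply(np.array([x,y,z])-s['tcp_pos'])/.025
    dy=(yaw-s['eef_rot'][2]+180)%360-180
    print('t',round(s['time_s'],2),'tcp',s['tcp_pos'].round(4),'rot',s['eef_rot'].round(1),'F',s['contact_force'].round(1),'w',round(s['gripper_width'],4),'\nremaining units xyz',d.round(2),'yaw units',round(-dy/4,2))
if __name__=='__main__': rem(*map(float,sys.argv[1:]))
E
T='[{"x":0,"y":0,"z":0,"yaw":-1},{"x":0,"y":0,"z":0,"yaw":-1},{"x":0,"y":0,"z":0,"yaw":-1},{"x":0,"y":0,"z":0,"yaw":-1},{"x":0,"y":0,"z":0,"yaw":-1}]'; true
python3 -m inch '[{"x":0,"y":0,"z":0,"yaw":-1},{"x":0,"y":0,"z":0,"yaw":-1},{"x":0,"y":0,"z":0,"yaw":-1},{"x":0,"y":0,"z":0,"yaw":-1},{"x":0,"y":0,"z":0,"yaw":-1}]' >/dev/null
python3 -m inch '[{"x":0,"y":0,"z":0,"yaw":-1},{"x":0,"y":0,"z":0,"yaw":-1},{"x":0,"y":0,"z":0,"yaw":-1},{"x":0,"y":0,"z":0,"yaw":-1},{"x":0,"y":0,"z":0,"yaw":-1}]' >/dev/null
python3 -m inch '[{"x":0,"y":0,"z":0,"yaw":-1},{"x":0,"y":0,"z":0,"yaw":-1},{"x":0,"y":0,"z":0,"yaw":-1},{"x":0,"y":0,"z":0,"yaw":-1},{"x":0,"y":0,"z":0,"yaw":-0.5}]'
python3 go.py .6174 -.327 .22 -81.9
```

```text
time_s: 1.77
tcp_pos: [0.2, -0.6383, 0.2353]
eef_rot: [179.7, 1.3, -80.8]
contact_force: [0.0, 0.2, 0.2]
gripper_width: 0.0879
t 1.77 tcp [ 0.2    -0.6383  0.2353] rot [179.7   1.3 -80.8] F [0.  0.2 0.2] w 0.0879 
remaining units xyz [ -9.61 -18.47   0.73] yaw units 0.27
```

```bash
for i in 1 2; do :; done
python3 -m inch '[{"x":-0.5,"y":-1,"z":0,"yaw":0},{"x":-0.5,"y":-1,"z":0,"yaw":0},{"x":-0.5,"y":-1,"z":0,"yaw":0},{"x":-0.5,"y":-1,"z":0,"yaw":0},{"x":-0.5,"y":-1,"z":0,"yaw":0}]'
python3 -m inch '[{"x":-0.5,"y":-1,"z":0,"yaw":0},{"x":-0.5,"y":-1,"z":0,"yaw":0},{"x":-0.5,"y":-1,"z":0,"yaw":0},{"x":-0.5,"y":-1,"z":0,"yaw":0},{"x":-0.5,"y":-1,"z":0,"yaw":0}]'
python3 -m inch '[{"x":-0.5,"y":-1,"z":0,"yaw":0},{"x":-0.5,"y":-1,"z":0,"yaw":0},{"x":-0.5,"y":-1,"z":0,"yaw":0},{"x":0,"y":0,"z":0,"yaw":0},{"x":0,"y":0,"z":0,"yaw":0}]'
python3 go.py .6174 -.327 .22 -81.9
```

```text
time_s: 2.18
tcp_pos: [0.3116, -0.5554, 0.2323]
eef_rot: [179.5, 1.6, -81.1]
contact_force: [-0.0, -0.1, 0.8]
gripper_width: 0.0877
time_s: 2.6
tcp_pos: [0.4296, -0.4687, 0.2309]
eef_rot: [179.4, 1.8, -81.2]
contact_force: [-1.5, -0.5, -0.4]
gripper_width: 0.0876
time_s: 3.02
tcp_pos: [0.5047, -0.4127, 0.2286]
eef_rot: [179.3, 2.0, -80.9]
contact_force: [-1.4, -0.6, -0.1]
gripper_width: 0.0881
t 3.02 tcp [ 0.5047 -0.4127  0.2286] rot [179.3   2.  -80.9] F [-1.4 -0.6 -0.1] w 0.0881 
remaining units xyz [-2.66 -5.    0.37] yaw units 0.25
```

```bash
python3 -m inch '[{"x":-0.55,"y":-1,"z":0.5,"yaw":0.1},{"x":-0.55,"y":-1,"z":0.5,"yaw":0.1},{"x":-0.55,"y":-1,"z":0.5,"yaw":0.1},{"x":-0.55,"y":-1,"z":0.5,"yaw":0.1},{"x":-0.55,"y":-1,"z":0.5,"yaw":0.1}]' 
python3 go.py .6176 -.327 .048 -81.9
python3 - <<'E'
from h import *
cap('wrist','w1')
E
```

```text
time_s: 3.43
tcp_pos: [0.6168, -0.3276, 0.168]
eef_rot: [179.3, 1.8, -83.4]
contact_force: [-0.4, -0.5, 0.5]
gripper_width: 0.0873
t 3.43 tcp [ 0.6168 -0.3276  0.168 ] rot [179.3   1.8 -83.4] F [-0.4 -0.5  0.5] w 0.0873 
remaining units xyz [ 0.13 -0.09  4.8 ] yaw units -0.38
```

View pics/w1.png

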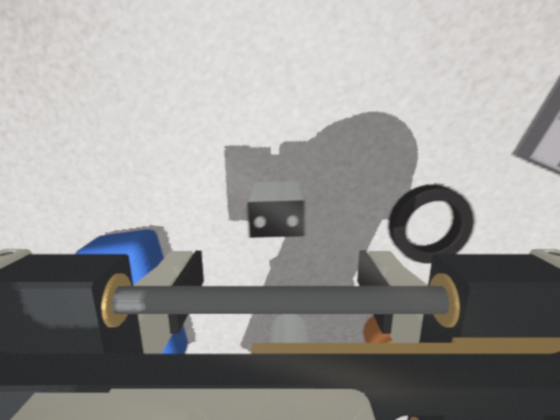

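The wrist view shows the thick cell's black top at (249..304, 198..237), centred between the fingers. I'll check it by ray casting.

```bash
python3 - <<'E'
from h import *
im,d,K,T=ld('w1')
m=((im.max(2)<70)).astype(np.uint8); m[:190]=0;m[242:]=0;m[:,:244]=0;m[:,310:]=0
m=cv2.morphologyEx(m,cv2.MORPH_CLOSE,np.ones((15,15)))
c=max(cv2.findContours(m,0,2)[0],key=cv2.contourArea); 
q=np.array([ray(u,v,K,T,.08)[:2] for u,v in c[:,0]],np.float32); print(cv2.boundingRect(c),cv2.minAreaRect(q))
E
python3 go.py .6176 -.327 .048 -81.9
```

```text
(249, 203, 53, 34) ((0.6184858083724976, -0.3278163969516754), (0.041903845965862274, 0.02828858233988285), 7.977316856384277)
t 3.48 tcp [ 0.6195 -0.3241  0.1643] rot [179.2   1.9 -83.3] F [ 3.2  0.4 -2.1] w 0.0876 
remaining units xyz [0.26 0.03 4.65] yaw units -0.36
```

```bash
python3 -m inch '[{"x":0.1,"y":0,"z":0.9,"yaw":-0.2},{"x":0.05,"y":0,"z":0.9,"yaw":-0.2},{"x":0,"y":0,"z":0.9,"yaw":0},{"x":0,"y":0,"z":0.9,"yaw":0},{"x":0,"y":0,"z":0.7,"yaw":0}]' 
python3 go.py .618 -.3275 .048 -81.9
```

```text
time_s: 3.9
tcp_pos: [0.6201, -0.3254, 0.0544]
eef_rot: [179.5, 1.8, -81.5]
contact_force: [0.2, 0.4, 0.5]
gripper_width: 0.0875
t 3.9 tcp [ 0.6201 -0.3254  0.0544] rot [179.5   1.8 -81.5] F [0.2 0.4 0.5] w 0.0875 
remaining units xyz [0.08 0.09 0.25] yaw units 0.09
```

Close (aim for ~46 mm), then lift.

```bash
python3 -m inch '[{"x":0.08,"y":0.1,"z":0.2,"yaw":0},{"x":0,"y":0,"z":0,"yaw":0},{"x":0,"y":0,"z":0,"yaw":0},{"x":0,"y":0,"z":-0.03,"yaw":0}]' -1 25
python3 -m inch '[{"x":0,"y":0,"z":-0.03,"yaw":0},{"x":0,"y":0,"z":-0.03,"yaw":0},{"x":0,"y":0,"z":-0.03,"yaw":0}]'
python3 go.py .618 -.3275 .15 -81.9
```

```text
time_s: 4.23
tcp_pos: [0.6131, -0.3291, 0.0454]
eef_rot: [179.0, 2.0, -81.7]
contact_force: [0.1, 0.4, 0.1]
gripper_width: 0.0663
time_s: 4.48
tcp_pos: [0.6152, -0.3304, 0.0517]
eef_rot: [179.3, 1.8, -81.7]
contact_force: [1.4, -0.3, -1.8]
gripper_width: 0.0469
t 4.48 tcp [ 0.6152 -0.3304  0.0517] rot [179.3   1.8 -81.7] F [ 1.4 -0.3 -1.8] w 0.0469 
remaining units xyz [-0.22 -0.08 -3.93] yaw units 0.05
```

```bash
python3 -m inch '[{"x":0,"y":0,"z":-1,"yaw":0},{"x":0,"y":0,"z":-1,"yaw":0.2},{"x":-0.3,"y":0,"z":-1,"yaw":0.4},{"x":-0.6,"y":0,"z":-1,"yaw":0.4},{"x":-1,"y":0.1,"z":-0.9,"yaw":0.4}]' 
python3 go.py .5538 .1146 .17 -95.9
```

```text
time_s: 4.9
tcp_pos: [0.6073, -0.2881, 0.1756]
eef_rot: [178.6, 1.9, -87.8]
contact_force: [0.3, 0.2, -1.1]
gripper_width: 0.0461
t 4.9 tcp [ 0.6073 -0.2881  0.1756] rot [178.6   1.9 -87.8] F [ 0.3  0.2 -1.1] w 0.0461 
remaining units xyz [-16.16   1.49   0.81] yaw units 2.04
```

```bash
python3 -m inch '[{"x":-1,"y":0.1,"z":0,"yaw":0.4},{"x":-1,"y":0.1,"z":0,"yaw":0.4},{"x":-1,"y":0.1,"z":0,"yaw":0.4},{"x":-1,"y":0.1,"z":0,"yaw":0.4},{"x":-1,"y":0.1,"z":0,"yaw":0.4}]' 
python3 -m inch '[{"x":-1,"y":0,"z":0,"yaw":0},{"x":-1,"y":0,"z":0,"yaw":0},{"x":-1,"y":0,"z":0,"yaw":0},{"x":-1,"y":0,"z":0,"yaw":0},{"x":-1,"y":0,"z":0,"yaw":0}]' 
python3 go.py .5538 .1146 .17 -95.9
```

```text
time_s: 5.32
tcp_pos: [0.599, -0.1599, 0.1914]
eef_rot: [179.3, 1.7, -96.3]
contact_force: [0.6, 0.2, -1.4]
gripper_width: 0.0462
time_s: 5.73
tcp_pos: [0.6115, -0.0289, 0.1998]
eef_rot: [179.6, 1.8, -96.4]
contact_force: [0.9, 0.2, -0.4]
gripper_width: 0.0464
t 5.73 tcp [ 0.6115 -0.0289  0.1998] rot [179.6   1.8 -96.4] F [ 0.9  0.2 -0.4] w 0.0464 
remaining units xyz [-5.41  2.92  1.38] yaw units -0.12
```

```bash
python3 -m inch '[{"x":-1,"y":0.6,"z":0.1,"yaw":0},{"x":-1,"y":0.6,"z":0.1,"yaw":-0.1},{"x":-1,"y":0.6,"z":0.1,"yaw":0},{"x":-1,"y":0.6,"z":0.1,"yaw":0},{"x":-1,"y":0.5,"z":0.3,"yaw":0}]' 
python3 go.py .5538 .1146 .115 -95.9
python3 - <<'E'
from h import *
cap('wrist','w2'); cap('top','top2')
E
python3 go.py .5538 .1146 .115 -95.9
```

```text
time_s: 6.15
tcp_pos: [0.5526, 0.1105, 0.1904]
eef_rot: [179.9, 2.0, -95.9]
contact_force: [0.5, 0.4, -2.4]
gripper_width: 0.0458
t 6.15 tcp [0.5526 0.1105 0.1904] rot [179.9   2.  -95.9] F [ 0.5  0.4 -2.4] w 0.0458 
remaining units xyz [-0.06 -0.03  3.02] yaw units -0.01
t 6.25 tcp [0.5514 0.1122 0.189 ] rot [179.8   2.  -95.8] F [ 0.3  1.  -1.3] w 0.0462 
remaining units xyz [-0.01 -0.1   2.96] yaw units 0.03
```

View pics/w2.png

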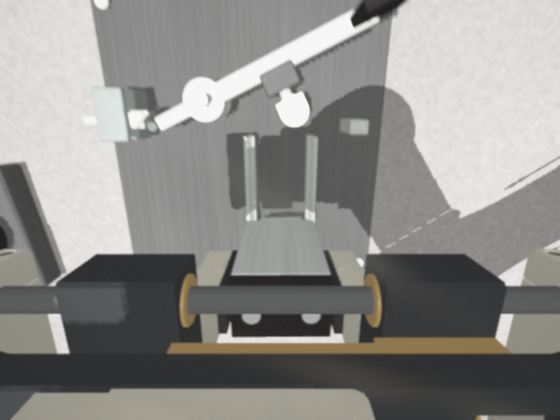

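The held cell is over the channel. The channel lips are at about u 250 and u 312, and the pivot hub is at (204,100). I'll use these to check the cradle frame.

Run:
```python
from h import *
im,d,K,T=ld('w2'); y=np.radians(-5.9);R=np.array([[np.cos(y),-np.sin(y)],[np.sin(y),np.cos(y)]]);O=np.array([.5519,.1012])
g=cv2.cvtColor(im,cv2.COLOR_RGB2GRAY).astype(int)
for v in(150,175,200):
    print(v,g[v,236:330:2].tolist())
f=lambda u,v,z: (R.T@(ray(u,v,K,T,z)[:2]-O)*1000).round(1)
P=cloud(d,K,T)
for v in (150,175,200):
    h=P[v,236:330,2]; k=np.nonzero(h>.025)[0]+236; print(v,[ (u,(P[v,u,2]*1000).round(),(R.T@(P[v,u,:2]-O)*1000).round(1).tolist()) for u in k])
print('hub',P[100,204],f(204,100,.06))
```

```text
150 [88, 89, 89, 94, 145, 167, 157, 156, 161, 144, 102, 87, 86, 88, 87, 88, 86, 86, 88, 89, 88, 89, 88, 88, 91, 91, 90, 89, 88, 87, 87, 88, 89, 91, 94, 133, 160, 159, 156, 164, 160, 103, 90, 87, 90, 90, 90]
175 [92, 95, 95, 95, 116, 162, 159, 153, 157, 152, 114, 92, 91, 91, 90, 91, 90, 88, 88, 90, 90, 91, 89, 88, 92, 91, 91, 91, 91, 89, 88, 88, 90, 89, 102, 143, 161, 156, 155, 168, 135, 90, 90, 89, 90, 89, 88]
200 [88, 92, 92, 92, 95, 143, 162, 152, 154, 161, 129, 101, 98, 98, 99, 99, 99, 97, 96, 98, 100, 99, 100, 98, 99, 98, 98, 96, 97, 95, 98, 97, 96, 97, 117, 152, 156, 151, 158, 158, 108, 90, 92, 91, 89, 89, 90]
150 [(np.int64(244), np.float64(42.0), [32.1, -39.1]), (np.int64(245), np.float64(43.0), [31.1, -39.2]), (np.int64(246), np.float64(43.0), [30.2, -39.1]), (np.int64(247), np.float64(43.0), [29.3, -39.1]), (np.int64(248), np.float64(42.0), [28.4, -39.0]), (np.int64(249), np.float64(39.0), [27.8, -38.7]), (np.int64(250), np.float64(37.0), [27.0, -38.5]), (np.int64(251), np.float64(36.0), [26.1, -38.4]), (np.int64(252), np.float64(34.0), [25.3, -38.2]), (np.int64(253), np.flo
[... 1943 characters left out ...]
6]), (np.int64(253), np.float64(36.0), [25.5, 11.5]), (np.int64(254), np.float64(36.0), [24.6, 11.6]), (np.int64(255), np.float64(31.0), [24.0, 13.0]), (np.int64(305), np.float64(27.0), [-28.0, 14.2]), (np.int64(306), np.float64(34.0), [-28.3, 12.0]), (np.int64(307), np.float64(35.0), [-29.3, 11.8]), (np.int64(308), np.float64(38.0), [-30.1, 11.1]), (np.int64(309), np.float64(38.0), [-31.0, 11.0]), (np.int64(310), np.float64(40.0), [-31.8, 10.4]), (np.int64(311), np.float64(42.0), [-32.6, 9.8]), (np.int64(312), np.float64(43.0), [-33.5, 9.6]), (np.int64(313), np.float64(44.0), [-34.4, 9.4]), (np.int64(314), np.float64(42.0), [-35.6, 9.9])]
hub [0.60258103 0.01341045 0.07243691] [ 62.3 -82.6]
```

```bash
python3 -m inch '[{"x":-0.03,"y":0,"z":0.9,"yaw":0},{"x":-0.03,"y":0,"z":0.9,"yaw":0},{"x":-0.02,"y":0,"z":0.9,"yaw":0}]' 
python3 go.py .5517 .1147 .064 -95.9
```

```text
time_s: 6.5
tcp_pos: [0.555, 0.1199, 0.1276]
eef_rot: [-179.5, 2.4, -95.4]
contact_force: [0.4, 0.3, -0.7]
gripper_width: 0.046
t 6.5 tcp [0.555  0.1199 0.1276] rot [-179.5    2.4  -95.4] F [ 0.4  0.3 -0.7] w 0.046 
remaining units xyz [0.32 0.13 2.53] yaw units 0.11
```

```bash
python3 -m inch '[{"x":0.4,"y":0.13,"z":-0.05,"yaw":0.1},{"x":0.1,"y":0,"z":0.3,"yaw":0}]' 
python3 go.py .5517 .1147 .064 -95.9
```

```text
time_s: 6.67
tcp_pos: [0.5491, 0.1072, 0.1185]
eef_rot: [-179.7, 2.3, -95.8]
contact_force: [-0.1, -0.1, -0.5]
gripper_width: 0.046
t 6.67 tcp [0.5491 0.1072 0.1185] rot [-179.7    2.3  -95.8] F [-0.1 -0.1 -0.5] w 0.046 
remaining units xyz [-0.22 -0.06  2.19] yaw units 0.02
```

```bash
python3 -m inch '[{"x":0,"y":-0.05,"z":0.5,"yaw":0},{"x":0,"y":0,"z":0.5,"yaw":0}]' 
python3 go.py .5517 .1147 .064 -95.9
```

```text
time_s: 6.83
tcp_pos: [0.5517, 0.107, 0.0954]
eef_rot: [-179.5, 2.4, -95.9]
contact_force: [-0.3, 0.4, -1.3]
gripper_width: 0.0463
t 6.83 tcp [0.5517 0.107  0.0954] rot [-179.5    2.4  -95.9] F [-0.3  0.4 -1.3] w 0.0463 
remaining units xyz [-0.26  0.04  1.27] yaw units 0.01
```

```bash
python3 -m inch '[{"x":-0.1,"y":0,"z":0.45,"yaw":0},{"x":-0.1,"y":0,"z":0.4,"yaw":0}]' 
python3 go.py .5517 .1147 .064 -95.9
```

```text
time_s: 7.0
tcp_pos: [0.5535, 0.1116, 0.0751]
eef_rot: [-179.3, 2.4, -95.9]
contact_force: [0.4, 0.7, -1.4]
gripper_width: 0.0461
t 7.0 tcp [0.5535 0.1116 0.0751] rot [-179.3    2.4  -95.9] F [ 0.4  0.7 -1.4] w 0.0461 
remaining units xyz [-0.1   0.09  0.45] yaw units -0.01
```

```bash
python3 -m inch '[{"x":0,"y":0.1,"z":0.3,"yaw":0},{"x":-0.05,"y":0.03,"z":0.2,"yaw":0},{"x":0,"y":0,"z":0.1,"yaw":0}]' 
python3 go.py .5517 .1147 .064 -95.9
```

```text
time_s: 7.25
tcp_pos: [0.5524, 0.1131, 0.0627]
eef_rot: [-179.1, 2.4, -95.9]
contact_force: [-15.9, -1.2, 40.7]
gripper_width: 0.0462
t 7.25 tcp [0.5524 0.1131 0.0627] rot [-179.1    2.4  -95.9] F [-15.9  -1.2  40.7] w 0.0462 
remaining units xyz [-0.06  0.03 -0.05] yaw units 0.01
```

```bash
python3 -m inch '[{"x":0,"y":0,"z":-0.05,"yaw":0},{"x":0,"y":0,"z":-0.02,"yaw":0},{"x":0,"y":0,"z":-0.02,"yaw":0}]' 0.5 
python3 go.py .5517 .1147 .19 -95.9
python3 -m inch '[{"x":0,"y":0,"z":-0.5,"yaw":0},{"x":0,"y":0,"z":-1,"yaw":0},{"x":0,"y":0,"z":-1,"yaw":0},{"x":0,"y":0,"z":-1,"yaw":0},{"x":0.3,"y":0,"z":-1,"yaw":0}]'
python3 - <<'E'
from h import *
im,d,K,T=cap('top','top3')
cap('wrist','w3')
E
python3 go.py .5843 -.1625 .19 -95.9
```

```text
time_s: 7.5
tcp_pos: [0.5537, 0.1133, 0.0676]
eef_rot: [-178.9, 2.5, -95.8]
contact_force: [0.1, 1.3, -0.1]
gripper_width: 0.0607
t 7.5 tcp [0.5537 0.1133 0.0676] rot [-178.9    2.5  -95.8] F [ 0.1  1.3 -0.1] w 0.0607 
remaining units xyz [-0.26 -0.01 -4.89] yaw units 0.02
time_s: 7.92
tcp_pos: [0.5477, 0.1004, 0.1783]
eef_rot: [-179.4, 2.2, -95.8]
contact_force: [1.0, 1.1, -0.9]
gripper_width: 0.0662
t 8.02 tcp [0.5498 0.1002 0.1818] rot [-179.     2.4  -95.8] F [-0.3  0.5  0.5] w 0.0659 
remaining units xyz [10.29 -2.45 -0.72] yaw units 0.02
```

View pics/w3.png

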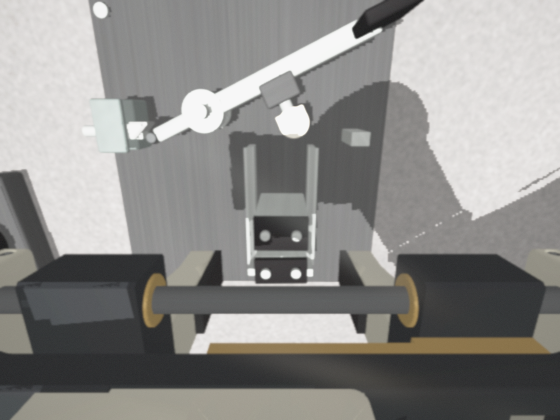

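The thick cell stands in the channel at (254..308, 215..253), just in front of the slim cell. Next is the can.

```bash
python3 - <<'E'
from h import *
im,d,K,T=ld('w3'); y=np.radians(-5.9);R=np.array([[np.cos(y),-np.sin(y)],[np.sin(y),np.cos(y)]]);O=np.array([.5503,.1014])
for u,v in((254,215),(307,215),(307,250),(254,250)): print((R.T@(ray(u,v,K,T,.092)[:2]-O)*1000).round(1))
E
python3 -m inch '[{"x":1,"y":-0.25,"z":-0.1,"yaw":0},{"x":1,"y":-0.25,"z":-0.05,"yaw":0},{"x":1,"y":-0.25,"z":0,"yaw":0},{"x":1,"y":-0.25,"z":0,"yaw":0},{"x":1,"y":-0.25,"z":0,"yaw":0}]' 
python3 -m inch '[{"x":1,"y":-0.25,"z":0,"yaw":0},{"x":1,"y":-0.25,"z":0,"yaw":0},{"x":1,"y":-0.25,"z":0,"yaw":0}]' 
python3 go.py .5843 -.1625 .15 -95.9
```

```text
[21.1 -3.7]
[-22.2  -4.1]
[-23.2  27.2]
[21.8 27.7]
time_s: 8.43
tcp_pos: [0.5698, -0.027, 0.1824]
eef_rot: [-178.7, 2.7, -95.4]
contact_force: [0.3, -0.2, 0.7]
gripper_width: 0.0657
time_s: 8.68
tcp_pos: [0.5815, -0.1069, 0.1783]
eef_rot: [-178.7, 2.7, -95.4]
contact_force: [-0.1, -0.2, 0.3]
gripper_width: 0.0655
t 8.68 tcp [ 0.5815 -0.1069  0.1783] rot [-178.7    2.7  -95.4] F [-0.1 -0.2  0.3] w 0.0655 
remaining units xyz [ 2.26 -0.3   1.03] yaw units 0.13
```

```bash
python3 -m inch '[{"x":0.9,"y":-0.15,"z":0.4,"yaw":0},{"x":0.9,"y":-0.15,"z":0.4,"yaw":0},{"x":0.2,"y":0,"z":0.2,"yaw":0}]' 
python3 go.py .5843 -.1625 .048 -95.9
python3 - <<'E'
from h import *
cap('wrist','w4')
E
python3 go.py .5843 -.1625 .048 -95.9
```

```text
time_s: 8.93
tcp_pos: [0.5862, -0.1618, 0.1502]
eef_rot: [-178.5, 2.7, -95.5]
contact_force: [0.2, -0.7, 0.1]
gripper_width: 0.066
t 8.93 tcp [ 0.5862 -0.1618  0.1502] rot [-178.5    2.7  -95.5] F [ 0.2 -0.7  0.1] w 0.066 
remaining units xyz [0.23 0.18 4.08] yaw units 0.09
t 8.98 tcp [ 0.5854 -0.1614  0.1492] rot [-178.6    2.7  -95.6] F [-0.1  1.5 -0.3] w 0.0658 
remaining units xyz [0.24 0.14 4.04] yaw units 0.08
```

View pics/w4.png

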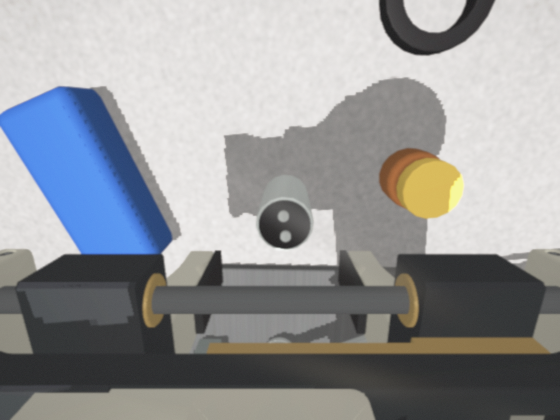

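The can's top is centred at (285,223), between the fingers. The jar at (430,188) is clear.

```bash
python3 - <<'E'
from h import *
im,d,K,T=ld('w4'); print(ray(285,223,K,T,.08),ray(285,223,K,T,.082))
P=cloud(d,K,T)[195:252,255:318]; q=P[np.abs(P[...,2]-.08)<.008]; print(len(q),cv2.minAreaRect(q[:,:2].astype(np.float32)))
E
python3 -m inch '[{"x":0.1,"y":0.08,"z":0.9,"yaw":0},{"x":0.05,"y":0.05,"z":0.9,"yaw":0},{"x":0,"y":0,"z":0.9,"yaw":0},{"x":0,"y":0,"z":0.8,"yaw":0}]' 
python3 go.py .5843 -.1625 .052 -95.9
```

```text
[ 0.58270239 -0.16433991  0.08      ] [ 0.58261451 -0.16509208  0.082     ]
2547 ((0.5831011533737183, -0.1637369692325592), (0.04276498779654503, 0.042817115783691406), 33.15326690673828)
time_s: 9.32
tcp_pos: [0.5877, -0.1609, 0.0633]
eef_rot: [-178.1, 2.7, -95.7]
contact_force: [-0.1, -0.7, -0.6]
gripper_width: 0.0658
t 9.32 tcp [ 0.5877 -0.1609  0.0633] rot [-178.1    2.7  -95.7] F [-0.1 -0.7 -0.6] w 0.0658 
remaining units xyz [0.1  0.14 0.44] yaw units 0.06
```

```bash
python3 -m inch '[{"x":0.12,"y":0.2,"z":0.4,"yaw":0},{"x":0,"y":0,"z":-0.03,"yaw":0},{"x":0,"y":0,"z":-0.03,"yaw":0},{"x":0,"y":0,"z":-0.03,"yaw":0},{"x":0,"y":0,"z":-0.03,"yaw":0}]' -1 25 
python3 go.py .5843 -.1625 .052 -95.9
```

```text
time_s: 9.73
tcp_pos: [0.5818, -0.1596, 0.0527]
eef_rot: [-178.3, 2.7, -95.5]
contact_force: [-0.7, -0.1, -0.8]
gripper_width: 0.0432
t 9.73 tcp [ 0.5818 -0.1596  0.0527] rot [-178.3    2.7  -95.5] F [-0.7 -0.1 -0.8] w 0.0432 
remaining units xyz [ 0.11 -0.11  0.03] yaw units 0.09
```

```bash
python3 -m inch '[{"x":0,"y":0,"z":-1,"yaw":0},{"x":0,"y":0,"z":-1,"yaw":0},{"x":0,"y":0,"z":-1,"yaw":0},{"x":-0.5,"y":0,"z":-1,"yaw":0.1},{"x":-1,"y":0.1,"z":-0.6,"yaw":0}]' 
python3 go.py .5467 .0765 .17 -95.9
```

```text
time_s: 10.15
tcp_pos: [0.577, -0.128, 0.1734]
eef_rot: [-178.7, 2.7, -96.2]
contact_force: [2.6, 0.1, -0.3]
gripper_width: 0.0435
t 10.15 tcp [ 0.577  -0.128   0.1734] rot [-178.7    2.7  -96.2] F [ 2.6  0.1 -0.3] w 0.0435 
remaining units xyz [-7.99  2.1   0.46] yaw units -0.07
```

```bash
python3 -m inch '[{"x":-1,"y":0.2,"z":0,"yaw":0},{"x":-1,"y":0.2,"z":0,"yaw":-0.05},{"x":-1,"y":0.3,"z":0,"yaw":0},{"x":-1,"y":0.3,"z":0,"yaw":0},{"x":-1,"y":0.3,"z":0,"yaw":0}]' 
python3 -m inch '[{"x":-1,"y":0.3,"z":0.05,"yaw":0},{"x":-0.7,"y":0.3,"z":0.05,"yaw":0}]' 
python3 go.py .5467 .0765 .12 -95.9
```

```text
time_s: 10.57
tcp_pos: [0.5607, 0.0042, 0.1906]
eef_rot: [-177.7, 2.9, -96.1]
contact_force: [0.3, 0.7, -1.4]
gripper_width: 0.0435
time_s: 10.73
tcp_pos: [0.55, 0.0516, 0.1926]
eef_rot: [-177.5, 3.1, -96.1]
contact_force: [0.2, -0.2, -2.0]
gripper_width: 0.0432
t 10.73 tcp [0.55   0.0516 0.1926] rot [-177.5    3.1  -96.1] F [ 0.2 -0.2 -2. ] w 0.0432 
remaining units xyz [-0.82  0.36  2.94] yaw units -0.05
```

```bash
python3 -m inch '[{"x":-0.7,"y":0.3,"z":0.6,"yaw":0},{"x":-0.2,"y":0.1,"z":0.8,"yaw":0},{"x":0.1,"y":0.1,"z":0.8,"yaw":0}]' 
python3 go.py .5458 .0765 .115 -95.9
python3 - <<'E'
from h import *
cap('wrist','w5')
E
python3 go.py .5458 .0765 .115 -95.9
```

```text
time_s: 10.98
tcp_pos: [0.5448, 0.0826, 0.1456]
eef_rot: [-176.8, 3.5, -95.8]
contact_force: [0.6, 0.2, -2.6]
gripper_width: 0.0439
t 10.98 tcp [0.5448 0.0826 0.1456] rot [-176.8    3.5  -95.8] F [ 0.6  0.2 -2.6] w 0.0439 
remaining units xyz [0.31 0.   1.21] yaw units 0.03
t 11.03 tcp [0.543  0.0814 0.142 ] rot [-177.     3.4  -95.8] F [-1.5 -0.1  0.8] w 0.0436 
remaining units xyz [ 0.25 -0.08  1.07] yaw units 0.02
```

View pics/w5.png

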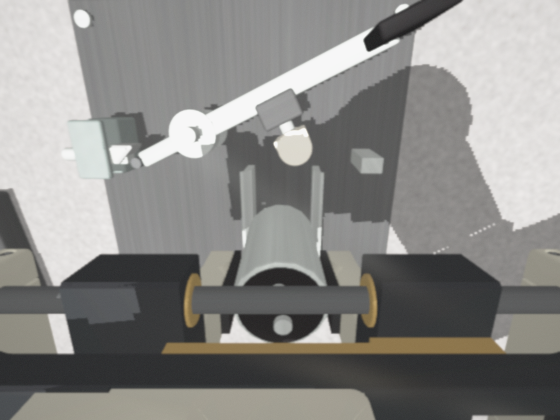

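The can is lined up between the lips (can centre u≈281, lips centre u≈282). I'll back off slightly toward -y before lowering.

```bash
python3 -m inch '[{"x":0.35,"y":-0.08,"z":-0.05,"yaw":0},{"x":0.05,"y":-0.02,"z":0.4,"yaw":0},{"x":0,"y":0,"z":0.5,"yaw":0}]' 
python3 go.py .5458 .0765 .066 -95.9
```

```text
time_s: 11.28
tcp_pos: [0.5471, 0.0722, 0.1239]
eef_rot: [-176.8, 3.5, -95.7]
contact_force: [-0.1, -0.2, -1.3]
gripper_width: 0.0438
t 11.28 tcp [0.5471 0.0722 0.1239] rot [-176.8    3.5  -95.7] F [-0.1 -0.2 -1.3] w 0.0438 
remaining units xyz [-0.02  0.2   2.31] yaw units 0.04
```

```bash
python3 -m inch '[{"x":0,"y":0.15,"z":0.6,"yaw":0},{"x":0,"y":0.05,"z":0.5,"yaw":0}]' 
python3 go.py .5458 .0765 .066 -95.9
```

```text
time_s: 11.45
tcp_pos: [0.5454, 0.0731, 0.0971]
eef_rot: [-176.6, 3.6, -95.9]
contact_force: [0.6, -1.3, -2.1]
gripper_width: 0.0436
t 11.45 tcp [0.5454 0.0731 0.0971] rot [-176.6    3.6  -95.9] F [ 0.6 -1.3 -2.1] w 0.0436 
remaining units xyz [-0.06  0.07  1.25] yaw units 0.01
```

```bash
python3 -m inch '[{"x":0,"y":0.05,"z":0.5,"yaw":0},{"x":0,"y":0.05,"z":0.35,"yaw":0}]' 
python3 go.py .5458 .0765 .064 -95.9
```

```text
time_s: 11.62
tcp_pos: [0.5449, 0.0731, 0.0754]
eef_rot: [-176.6, 3.7, -96.0]
contact_force: [0.0, -0.3, -1.6]
gripper_width: 0.0438
t 11.62 tcp [0.5449 0.0731 0.0754] rot [-176.6    3.7  -96. ] F [ 0.  -0.3 -1.6] w 0.0438 
remaining units xyz [-0.11  0.01  0.46] yaw units -0.03
```

```bash
python3 -m inch '[{"x":0,"y":0,"z":0.25,"yaw":0},{"x":0,"y":0,"z":0.12,"yaw":0}]' 
python3 go.py .5458 .0765 .064 -95.9
```

```text
time_s: 11.78
tcp_pos: [0.5455, 0.0725, 0.0651]
eef_rot: [-176.6, 3.6, -96.1]
contact_force: [0.1, 0.2, -1.0]
gripper_width: 0.0437
t 11.78 tcp [0.5455 0.0725 0.0651] rot [-176.6    3.6  -96.1] F [ 0.1  0.2 -1. ] w 0.0437 
remaining units xyz [-0.16  0.01  0.05] yaw units -0.05
```

```bash
python3 -m inch '[{"x":0,"y":0,"z":0.08,"yaw":0},{"x":0,"y":0,"z":0.03,"yaw":0}]' 
python3 -m inch '[{"x":0,"y":0,"z":-0.02,"yaw":0},{"x":0,"y":0,"z":-0.02,"yaw":0},{"x":0,"y":0,"z":-0.02,"yaw":0},{"x":0,"y":0,"z":-0.02,"yaw":0}]' 0.5
python3 -m inch '[{"x":0,"y":0,"z":-0.5,"yaw":0},{"x":0,"y":0,"z":-1,"yaw":0},{"x":0,"y":0,"z":-1,"yaw":0},{"x":0,"y":0,"z":-1,"yaw":0},{"x":0,"y":0,"z":-0.8,"yaw":0}]'
python3 - <<'E'
from h import *
cap('wrist','w6')
E
python3 go.py .48 -.04 .18 -95.9
```

```text
time_s: 11.95
tcp_pos: [0.546, 0.0722, 0.0631]
eef_rot: [-176.6, 3.6, -96.1]
contact_force: [-5.7, 1.7, 12.7]
gripper_width: 0.043
time_s: 12.28
tcp_pos: [0.5482, 0.0726, 0.0678]
eef_rot: [-176.4, 3.7, -96.1]
contact_force: [-0.1, -0.7, -0.2]
gripper_width: 0.0627
time_s: 12.7
tcp_pos: [0.5383, 0.0652, 0.1748]
eef_rot: [-176.8, 3.5, -96.1]
contact_force: [-0.2, 0.6, -0.2]
gripper_width: 0.0658
t 12.75 tcp [0.5402 0.0656 0.179 ] rot [-176.5    3.6  -96.1] F [1.7 0.2 4.4] w 0.0655 
remaining units xyz [ 4.44  1.92 -0.44] yaw units -0.05
```

View pics/w6.png

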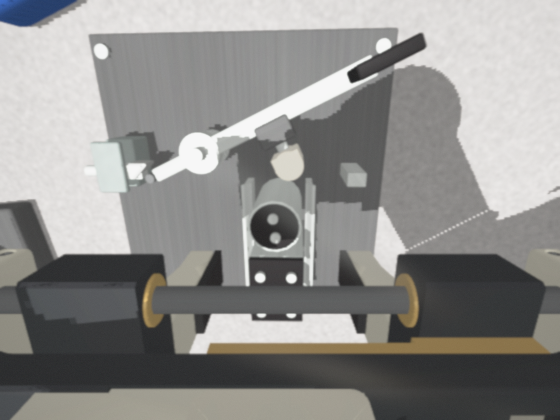

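All three parts stand in the channel: can top at (275,226), thick cell at (250..303, 258..290), slim cell behind it. The paddle top runs from (350,78) to (425,37). I'll check the positions, then close the gripper and go in front of the paddle.

```bash
python3 - <<'E'
from h import *
im,d,K,T=ld('w6'); y=np.radians(-5.9);R=np.array([[np.cos(y),-np.sin(y)],[np.sin(y),np.cos(y)]]);O=np.array([.5503,.1014])
P=cloud(d,K,T); f=lambda p:(R.T@(p-O)*1000).round(1)
s=P[195:255,245:305]; q=s[np.abs(s[...,2]-.092)<.006]; c,wh,_=cv2.minAreaRect(q[:,:2].astype(np.float32)); print('can',f(np.array(c)),wh,len(q))
s=P[25:95,340:440]; q=s[np.abs(s[...,2]-.1)<.01]; c,wh,a=cv2.minAreaRect(q[:,:2].astype(np.float32)); print('paddle top',np.array(c),f(np.array(c)),wh,a,len(q))
E
python3 -m inch '[{"x":0.9,"y":0.5,"z":0,"yaw":0},{"x":0.9,"y":0.5,"z":0,"yaw":0},{"x":0.9,"y":0.5,"z":0,"yaw":0},{"x":0.9,"y":0.5,"z":0,"yaw":0},{"x":0.9,"y":0.4,"z":0,"yaw":0}]' -1 20
python3 go.py .448 -.0901 .085 -95.9
```

```text
can [ -0.3 -31.7] (0.042989928275346756, 0.04252295196056366) 2220
paddle top [ 0.46029341 -0.04037356] [ -75.  -150.3] (0.04413150995969772, 0.009867819957435131) 19.438936233520508 1274
time_s: 13.17
tcp_pos: [0.4716, -0.0389, 0.172]
eef_rot: [-175.9, 3.9, -95.7]
contact_force: [0.6, -0.1, -0.1]
gripper_width: 0.0379
t 13.17 tcp [ 0.4716 -0.0389  0.172 ] rot [-175.9    3.9  -95.7] F [ 0.6 -0.1 -0.1] w 0.0379 
remaining units xyz [2.36 0.97 3.27] yaw units 0.05
```

```bash
python3 -m inch '[{"x":0.9,"y":0.4,"z":0,"yaw":0},{"x":0.9,"y":0.3,"z":0.2,"yaw":0},{"x":0.6,"y":0.1,"z":0.8,"yaw":0},{"x":0,"y":0,"z":0.9,"yaw":0},{"x":0,"y":0,"z":0.8,"yaw":0}]'
python3 go.py .448 -.0901 .08 -95.9
```

```text
time_s: 13.58
tcp_pos: [0.4507, -0.0978, 0.1029]
eef_rot: [-175.1, 4.0, -95.8]
contact_force: [-0.6, 0.4, -0.2]
gripper_width: 0.0046
t 13.58 tcp [ 0.4507 -0.0978  0.1029] rot [-175.1    4.   -95.8] F [-0.6  0.4 -0.2] w 0.0046 
remaining units xyz [-0.23  0.22  0.92] yaw units 0.03
```

```bash
python3 -m inch '[{"x":0,"y":0.2,"z":0.9,"yaw":0},{"x":-0.3,"y":0,"z":0.1,"yaw":0},{"x":-0.4,"y":0,"z":0.03,"yaw":0}]'
python3 go.py .4587 .0133 .08 -95.9
```

```text
time_s: 13.83
tcp_pos: [0.448, -0.0796, 0.0746]
eef_rot: [-175.3, 4.0, -96.0]
contact_force: [0.4, 0.1, 0.3]
gripper_width: 0.0001
t 13.83 tcp [ 0.448  -0.0796  0.0746] rot [-175.3    4.   -96. ] F [0.4 0.1 0.3] w 0.0001 
remaining units xyz [-3.75 -0.03  0.04] yaw units -0.03
```

```bash
python3 -m inch '[{"x":-0.5,"y":0,"z":0,"yaw":0},{"x":-0.5,"y":0,"z":0,"yaw":0}]'
python3 -m inch '[{"x":-0.5,"y":0,"z":0,"yaw":0},{"x":-0.5,"y":0,"z":0,"yaw":0}]'
python3 go.py .4587 .0133 .08 -95.9
```

```text
time_s: 14.0
tcp_pos: [0.4495, -0.0544, 0.0764]
eef_rot: [-175.5, 3.9, -96.1]
contact_force: [-4.0, -4.1, -2.0]
gripper_width: 0.0004
time_s: 14.17
tcp_pos: [0.4469, -0.0304, 0.0774]
eef_rot: [-176.1, 3.5, -96.2]
contact_force: [-7.5, -10.4, -5.9]
gripper_width: 0.0005
t 14.17 tcp [ 0.4469 -0.0304  0.0774] rot [-176.1    3.5  -96.2] F [ -7.5 -10.4  -5.9] w 0.0005 
remaining units xyz [-1.79 -0.28  0.03] yaw units -0.07
```

```bash
python3 -m inch '[{"x":-0.5,"y":-0.15,"z":0,"yaw":0},{"x":-0.5,"y":-0.15,"z":0,"yaw":0}]'
python3 go.py .4587 .0133 .08 -95.9
```

```text
time_s: 14.33
tcp_pos: [0.4508, -0.0076, 0.0787]
eef_rot: [-176.7, 3.2, -96.2]
contact_force: [-3.3, -6.3, -0.6]
gripper_width: 0.0007
t 14.33 tcp [ 0.4508 -0.0076  0.0787] rot [-176.7    3.2  -96.2] F [-3.3 -6.3 -0.6] w 0.0007 
remaining units xyz [-0.87 -0.22  0.01] yaw units -0.08
```

```bash
python3 -m inch '[{"x":-0.45,"y":-0.1,"z":0,"yaw":0},{"x":-0.35,"y":-0.1,"z":0,"yaw":0}]'
python3 go.py .4587 .0133 .08 -95.9
python3 - <<'E'
from h import *
cap('scene','s7');cap('top','top7');cap('wrist','w7')
E
python3 go.py .4587 .0133 .08 -95.9
```

```text
time_s: 14.5
tcp_pos: [0.4521, 0.0104, 0.0792]
eef_rot: [-177.3, 2.8, -96.3]
contact_force: [-4.2, -7.6, -6.2]
gripper_width: 0.0005
t 14.5 tcp [0.4521 0.0104 0.0792] rot [-177.3    2.8  -96.3] F [-4.2 -7.6 -6.2] w 0.0005 
remaining units xyz [-0.14 -0.25 -0.01] yaw units -0.09
t 14.65 tcp [0.4526 0.0105 0.0793] rot [-177.3    2.8  -96.2] F [-4.6 -5.4 -0.5] w 0.0004 
remaining units xyz [-0.14 -0.23 -0.01] yaw units -0.08
```

View pics/w7.png

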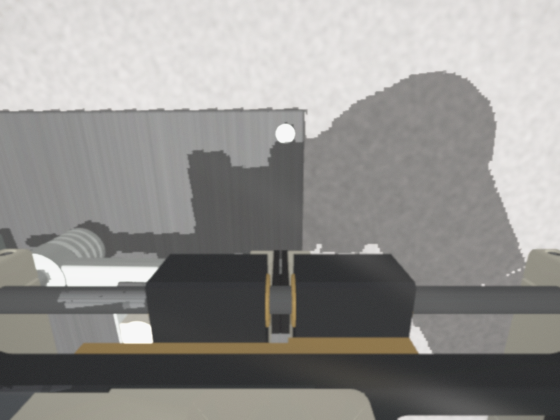

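The wrist view shows the bar nearly along cradle x, mostly hidden by the gripper. I'll measure the arm angle from the scene depth and view the scene crop.

```bash
cat > ang.py <<'E'
from h import *
import sys
n=sys.argv[1]
y=np.radians(-5.9);R=np.array([[np.cos(y),-np.sin(y)],[np.sin(y),np.cos(y)]]);O=np.array([.5503,.1014])
for c in('s','top','w'):
    try: im,d,K,T=ld(c+n)
    except Exception: continue
    P=cloud(d,K,T).reshape(-1,3); q=np.c_[(P[:,:2]-O)@R*1000,P[:,2]*1000]
    k=(q[:,2]>54)&(q[:,2]<66)&(q[:,0]>-60)&(q[:,0]<42)&(q[:,1]>-150)&(q[:,1]<-68); b=q[k]
    if len(b)>10:
        vx,vy,x0,y0=cv2.fitLine(b[:,:2].astype(np.float32),cv2.DIST_HUBER,0,.01,.01).ravel()
        print(c,len(b),'slope angle',.44-np.arctan(vy/vx),'from pivot',.44-np.arctan2(-85.5-y0,65-x0),x0,y0,'x range',b[:,0].min(),b[:,0].max())
E
python3 ang.py 7
python3 - <<'E'
from h import *
im=ld('s7')[0]; cv2.imwrite('pics/s7c.png',cv2.resize(cv2.cvtColor(im[160:300,210:390],cv2.COLOR_RGB2BGR),None,fx=4,fy=4,interpolation=cv2.INTER_CUBIC))
E
```

```text
s 183 slope angle 0.38672978 from pivot 0.4757009 -4.1033773 -83.0319 x range -59.61337889653846 41.19137107146394
top 65 slope angle 0.64478296 from pivot 0.51802623 25.240187 -82.39138 x range 9.275130057300249 41.94921340197378
w 1800 slope angle 0.36178368 from pivot 0.403491 15.61115 -87.30394 x range -13.358744730687812 41.971221990291426
```

View pics/s7c.png

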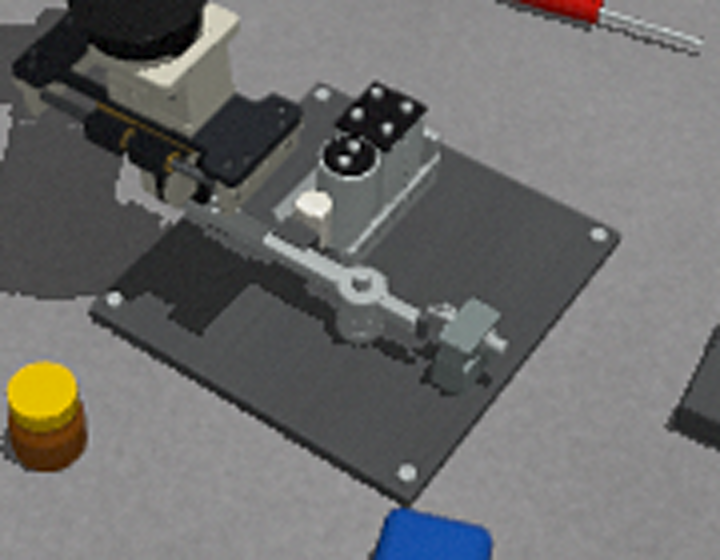

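The parts are together, with the idler against the can at (315,215). The arm angle is about 0.36–0.48 by depth and about 0.44 by TCP. I'll push on a little.

```bash
python3 -m inch '[{"x":-0.3,"y":0,"z":0,"yaw":0},{"x":-0.2,"y":0,"z":0,"yaw":0}]'
python3 -m inch '[{"x":-0.2,"y":0,"z":0,"yaw":0}]'
python3 go.py .4587 .0133 .08 -95.9
```

```text
time_s: 14.82
tcp_pos: [0.4522, 0.021, 0.0803]
eef_rot: [-177.5, 2.5, -96.2]
contact_force: [10.6, -22.8, -12.0]
gripper_width: 0.0004
time_s: 14.9
tcp_pos: [0.4521, 0.023, 0.0805]
eef_rot: [-177.6, 2.2, -96.2]
contact_force: [20.3, -48.5, -20.8]
gripper_width: 0.0006
t 14.9 tcp [0.4521 0.023  0.0805] rot [-177.6    2.2  -96.2] F [ 20.3 -48.5 -20.8] w 0.0006 
remaining units xyz [ 0.36 -0.3   0.02] yaw units -0.07
```

At the stop (force jumps). I'll ease to a moderate hold.

```bash
python3 -m inch '[{"x":0.03,"y":0,"z":0,"yaw":0},{"x":-0.02,"y":0,"z":0,"yaw":0},{"x":-0.02,"y":0,"z":0,"yaw":0},{"x":-0.02,"y":0,"z":0,"yaw":0}]'
python3 - <<'E'
from h import *
cap('scene','s8');cap('wrist','w8')
s=[]
for i in range(8): r.capture('top'); a=r.get_state(); s.append((a['time_s'],*a['contact_force'].round(1),*a['tcp_pos'].round(4)))
print(*s,sep='\n')
im=ld('s8')[0]; cv2.imwrite('pics/s8c.png',cv2.resize(cv2.cvtColor(im[160:300,210:390],cv2.COLOR_RGB2BGR),None,fx=4,fy=4,interpolation=cv2.INTER_CUBIC))
E
python3 ang.py 8
```

```text
time_s: 15.23
tcp_pos: [0.4506, 0.0179, 0.0815]
eef_rot: [-177.8, 1.5, -96.2]
contact_force: [2.3, -7.4, -4.9]
gripper_width: 0.001
(15.3833, np.float64(2.4), np.float64(-8.1), np.float64(-6.3), np.float64(0.4505), np.float64(0.0179), np.float64(0.0815))
(15.4333, np.float64(1.9), np.float64(-7.9), np.float64(-4.9), np.float64(0.4505), np.float64(0.018), np.float64(0.0815))
(15.4833, np.float64(2.5), np.float64(-8.0), np.float64(-5.1), np.float64(0.4505), np.float64(0.018), np.float64(0.0815))
(15.5333, np.float64(2.7), np.float64(-7.7), np.float64(-6.3), np.float64(0.4505), np.float64(0.018), np.float64(0.0815))
(15.5833, np.float64(2.2), np.float64(-8.4), np.float64(-5.9), np.float64(0.4505), np.float64(0.018), np.float64(0.0815))
(15.6333, np.float64(1.6), np.float64(-7.4), np.float64(-5.1), np.float64(0.4505), np.float64(0.018), np.float64(0.0815))
(15.6833, np.float64(1.6), np.float64(-8.1), np.float64(-4.9), np.float64(0.4505), np.float64(0.018), np.float64(0.0815))
(15.7333, np.float64(2.5), np.float64(-8.8), np.float64(-4.4), np.float64(0.4505), np.float64(0.018), np.float64(0.0815))
s 179 slope angle 0.47342083 from pivot 0.52093536 -5.635484 -79.77058 x range -59.790229596069956 41.77149099014108
w 2288 slope angle 0.4380384 from pivot 0.47391757 13.541274 -83.753975 x range -18.36784480646858 41.98868107786113
```

View pics/s8c.png

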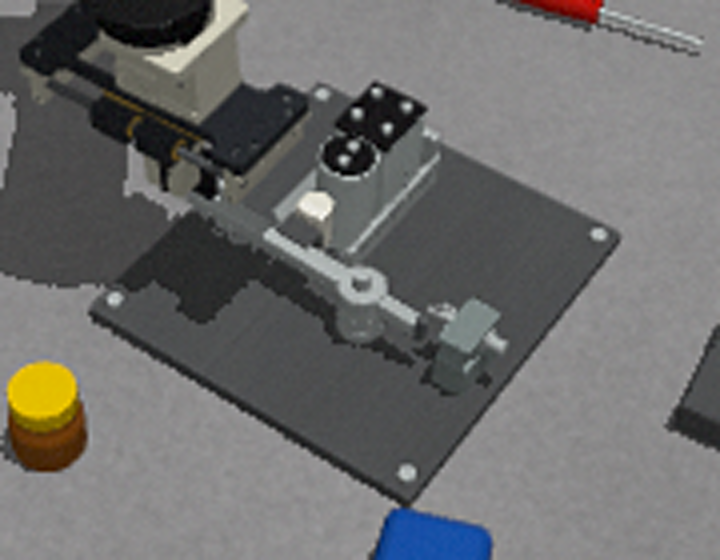

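```bash
python3 -c "
from plant import r
print(r.close_job()); s=r.get_state(); print(s['time_s'],s['contact_force'],s['tcp_pos'])"
```

```text
the job is handed in; nothing more can be done
None
the job is handed in; nothing more can be done
```

I stood the thick cell and then the can in the channel in a row with the slim cell and let go of both. I then pushed the paddle with closed fingers to the arm's stop, eased back to a steady hold and handed the job in at about 16 s. No verdict was reported.

**Last checks that agreed**
- The hold on the paddle was steady at about 8 N, and the fingers stayed still to within 0.1 mm over 0.35 s.
- The last picture shows all three parts upright and closed up in the channel, with the idler against the can. The jar had not moved.

**Checks that were rough or disagreed**
- **Arm angle:** depth readings gave 0.44 to 0.52 rad depending on camera and method. All are past the 0.40 needed, and my best estimate is about 0.46 to 0.48.
- **Push force:** it rose briefly to about 57 N when the arm reached the stop, measured at the wrist with the fingers pushing.
- **Placing the thick cell:** it met the channel floor at about 44 N, also at the wrist.
- **Tool tilt:** the tool drifted up to about 5–6° off vertical on the way, with no visible effect on the parts.
- **Pawl and idler:** I had no direct reading of either. I inferred them from the arm angle and the picture.

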